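Seat the drive and start the erasing dock with its two-key chord

TASK

Start the erasing dock: with the fingertips, push the disk drive that sticks out of its bay fully home against the back of the bay, then press the two large round keys fully down together, one fingertip on each, hold both down for at least two seconds and let them come up again. Leave the small key between them unpressed, do not lift the drive out of the bay, and leave everything else where it lies.

Things in the scene. Friction and masses are not known exactly. Their poses are not given: they have to be found in the camera images.
- dock: Grey plastic drive-erasing dock fixed to the table; 114 mm deep (x), 202 mm wide (y), 34 mm high. Origin on the table top; its x axis points from its open front to its back, y to its left as seen from the front, z up. Drive bay in the right part, key panel in the left part (top at z = 28 mm) with three round keys in a row along y at x = -24 mm: large at y = 77 and 17 mm, small at y = 47 mm.
- bay_stop (a point): Middle of the bay's rear stop face (rigid), at dock x = 44, y = -54 mm; axes as the dock's. The bay runs along x, open in front and above: floor at z = 12 mm, ending in front at dock x = -52 mm; side cheeks 74 mm apart, 26 mm high.
- drive: 2.5 inch disk drive, loose, flat in the bay: 70 mm across it, 100 mm along it (own y axis), 11 mm thick, 0.1 kg. Origin at the centre of its underside. Its front end sticks out 20 to 45 mm at the start; slides with friction only. Home: origin at dock x = -6 mm, front end still 4 mm proud of the bay floor's edge, so a fingertip in front of the dock can push it home, 8 to 22 mm above the table.
- key_left_top (a point): Centre of the top, 38 mm above the table when up, of the left large key (26 mm across); moves down with it.
- key_right_top (a point): Centre of the top, 38 mm above the table when up, of the right large key (26 mm across), 60 mm from the left one, centre to centre; moves down with it. With the fingers open about 46 mm and lined up with the dock's y axis, one fingertip stands on each large key.
- key_left (a joint): Left large key: 0 = up, 0.006 m = fully down; a spring returns it; 3 N holds it fully down (so some 6 N for both), then it meets a rigid stop.
- key_right (a joint): Right large key: the same as the left one.
- key_small (a joint): Small key (12 mm across, top 3 mm lower than the large ones) half-way between the large ones: 0 = up, 0.004 m = fully down. Not to be pressed.
- spare_drive: Bystander: a second 2.5 inch disk drive of the same kind, 70x100x11 mm, lying on the table to the right of the dock. Origin at the centre of its underside.
- screw_dish: Bystander: round steel screw dish, 77 mm across, 15 mm high, on the table in front of or behind the dock. Origin at the centre of its underside.
- tape_roll: Bystander: roll of tape lying flat, 77 mm across, 20 mm high, on the table behind or in front of the dock. Origin at the centre of its underside.
- driver: Bystander: precision screwdriver, 156 mm long, 16 mm high, lying on the table 10 cm or so in front of the drive. Origin at the centre of its underside.
- tweezers: Bystander: steel tweezers, 123 mm long, 10 mm high, lying on the table behind the dock, at the left. Origin at the centre of its underside.
- spacer: Bystander: hexagonal spacer, 22 mm long, 7 mm high, lying on top of the dock's panel, at its rear. Origin at the centre of its underside.
There are look-alikes about, which are no part of the job. What is shaped like the drive but yellow is not meant.

How it is judged (in metres and radians):
On the way, in this order (a step that is already met when the one before it is completed fails the run):
1. the drive is pushed home against the bay's rear stop (within 3 mm), lying flat (x of drive in the frame of dock above -0.009 m and z of drive in the frame of dock below 0.015 m and angle between the y axis of drive and the x axis of dock, either way round below 0.06 rad), for 0.2 s.
2. both large keys are held down together (each at least 4.5 mm of 6 mm) by the fingers for two seconds, the drive still home (value of joint each of key_left, key_right above 0.0045 m and contact force between the fingers and dock above 1 N and x of drive in the frame of dock above -0.009 m), for 2 s.
At the end, for the whole second after the job is handed in: All three keys are up again (within 1 mm); the drive rests flat on the bay floor, within 3 mm of the rear stop and in line with the bay (all of step 1 and value of joint each of key_left, key_right, key_small below 0.001 m and z of drive in the frame of dock above 0.009 m and linear speed of drive below 0.01 m/s); the robot touches nothing.
It fails at once if the drive is lifted or tipped (more than 6 mm or 0.12 rad) (z of drive in the frame of dock above 0.018 m or angle between drive's own z axis and vertical above 0.12 rad).
It fails at once if the small key is pressed (more than 2 mm) (value of joint key_small above 0.002 m).
It fails at once if one large key is pressed fully while the other is still up ((value of joint key_left above 0.005 m and value of joint key_right below 0.001 m) or (value of joint key_right above 0.005 m and value of joint key_left below 0.001 m)).
It fails at once if a large key is pressed down (more than 4.5 mm) before the drive is home (value of joint any of key_left, key_right above 0.0045 m and not (x of drive in the frame of dock above -0.009 m)).
It fails at once if a bystander is moved by more than 15 mm (distance of any of spare_drive, screw_dish, tape_roll, driver, tweezers, spacer from where it was at the start of the episode above 0.015 m).
It also fails if it takes over 48 s, if anything falls off the work surface, if the arm or the gripper's body presses on something with over 40 N, if the wrist force passes 120 N, or if a joint passes its speed limit or range.

ROBOT

A 7-joint arm with a two-finger parallel gripper is mounted at the origin on a cart in front of the work surface, level with it; the furniture and walls round the work are solid. World frame = base frame: x ahead of the robot, y to its left, z up, the work surface at z = 0. Lengths are in mm, angles in rad, forces in N, time in s.
With the tool pointing down it reaches from about 350 to 900 mm from the base axis. Payload 8.1 kg.
Tool frame: the origin (TCP) lies on the centre line of the jaws, within the pads' length; the fingertips stand 25 mm ahead of it and the grasp point (between the pads) lies 6 mm ahead of it; z points along the fingers, y is the line along which they close (so a half turn about z gives the same grasp; the last joint's range is limited). The gripper opens to 85 mm and grips with 20 to 120 N. Pads are 22 mm wide; open, the fingers measure 114 mm over their backs; the gripper's body (76 mm by 85 mm) begins 54 mm behind the grasp point. The pads swing forward as they close: fully open they stand 13 mm farther back than shut.
Start: joints at [1.078, 0.434, 0.025, 1.573, -0.012, 1.134, -0.075], TCP at [237.48, -578.138, 256.323] pointing down, gripper open.
Joint ranges: [-2.62, 2.62], [-0.44, 2.09], [-1.27, 1.32], [0.08, 2.57], [-1.32, 4.46], [0.12, 2], [-2.74, 2.74]. Speed limits (rad/s): [2.22, 2.22, 3.01, 3.01, 3.14, 3.14, 3.14].

INTERFACE

Orientations are given as a unit quaternion [x, y, z, w].
In Python, from plant import ctrl, hand, viewer, job_done gives the robot as it stands. Calls block until the motion is done:
- ctrl.reach(position, orientation): joint-space move of the TCP to a pose.
- ctrl.servo_line(position, feed=150, orientation=None, threshold=None): straight line of the TCP; orientation=None keeps the orientation; feed is the mean speed in mm/s. With threshold (N) it stops when the force on the tool has changed by that much, and returns True; else False.
- ctrl.move_j(angles): joint-space move.
- hand.gripper_open() and hand.gripper_close(grip_force=None): open the fingers fully, or close them until they stop; grip_force is the grip in N (None keeps the last).
- ctrl.wait(seconds).
- ctrl.solve_ik(position, orientation): joint angles nearest the present ones, or None.
- ctrl.state(): the state.
- viewer.capture(name): name is "scene" or "top" or "wrist"; returns the picture (384x512x3 uint8, red, green, blue); there is no depth.
- viewer.get_calibration(name): a dict with "fx", "fy", "cx", "cy" (pixels), "rvec" (rotation vector, rad) and "tvec" (3), from world to camera coordinates, as OpenCV has them; the wrist camera has in their place "mount" (4x4, takes a point from camera to tool coordinates, whose origin is the TCP and whose axes are the flange's). Camera axes: x right, y down, z forward; pixel columns grow to the right and rows downward; lengths in mm; the calibration is good to about 2 mm. A picture is of the moment at which its call begins: read the wrist's pose just before it. get_calibration takes no time and is no camera call.
A pose or a line that the arm cannot do raises ctrl.PlanningError and nothing moves.
- job_done(): hands the job in; it is judged then, once.
The state is a dict: "time": time; "q": joint angles; "joint_vel": joint speeds; "tau": joint torques, N m; "eef_pos": TCP position; "tool_rot": TCP orientation; "ft_force": force on the tool from outside, world axes, zero at the start; "wrist_torque": the same for the moment, N m; "width": finger opening in mm; "gripper_force": force on a finger pad.
Only numpy, scipy, OpenCV 4.12 (cv2) and the standard library are available. Lean on these libraries where they do the work, as an engineer would, in place of code of your own. Each camera call takes 0.05 s, during which the arm holds its last target. There are 200 camera calls.

## Working session

There is one attempt and no reset: what is moved stays moved. The work goes in short steps, each a Python script; the robot and the scene stay as the last script left them, time stands still between calls to the robot, and variables do not carry over. Pictures are saved under pics/ and viewed, at most 10 in all, crops included, and the job is handed in when it is done.

```bash
mkdir -p pics; ls; python3 - <<'E'
from plant import ctrl,hand,viewer
import cv2
for n in("top","scene"):
    im=viewer.capture(n); cv2.imwrite(f"pics/{n}0.png",cv2.resize(im[:,:,::-1],(800,600),interpolation=cv2.INTER_CUBIC)); cv2.imwrite(f"{n}_raw.png",im[:,:,::-1])
    print(viewer.get_calibration(n))
print(viewer.get_calibration("wrist"));s=ctrl.state();print(s["tool_rot"],s["width"],s["time"])
E
```

```text
pics
{'fx': 404.7096412425229, 'fy': 404.7096412425229, 'cx': 256.7673331078838, 'cy': 187.4706756587406, 'rvec': array([ 2.17107818, -2.17011669,  0.14578124]), 'tvec': array([-319.31492812,  489.46978834,  851.38057957])}
{'fx': 443.60094916681066, 'fy': 443.60094916681066, 'cx': 244.26180184672717, 'cy': 190.45520359438538, 'rvec': array([ 2.12805178, -0.59595746,  0.31230672]), 'tvec': array([-557.57301908,   51.15374359,  973.52280282])}
{'fx': 292.30922009231716, 'fy': 292.30922009231716, 'cx': 258.8458732758242, 'cy': 190.06176904993973, 'mount': array([[-2.56232048e-04, -9.62241646e-01, -2.72196527e-01,
         6.86737295e+01],
       [ 9.99999967e-01, -2.50618386e-04, -5.53886236e-05,
        -5.00383585e-02],
       [-1.49202139e-05, -2.72196532e-01,  9.62241678e-01,
        -1.17699638e+02],
       [ 0.00000000e+00,  0.00000000e+00,  0.00000000e+00,
         1.00000000e+00]])}
[ 9.81081528e-01  1.93593819e-01 -1.90384589e-04 -6.57325957e-04] 85.61123766595485 0.1
```

View pics/top0.png

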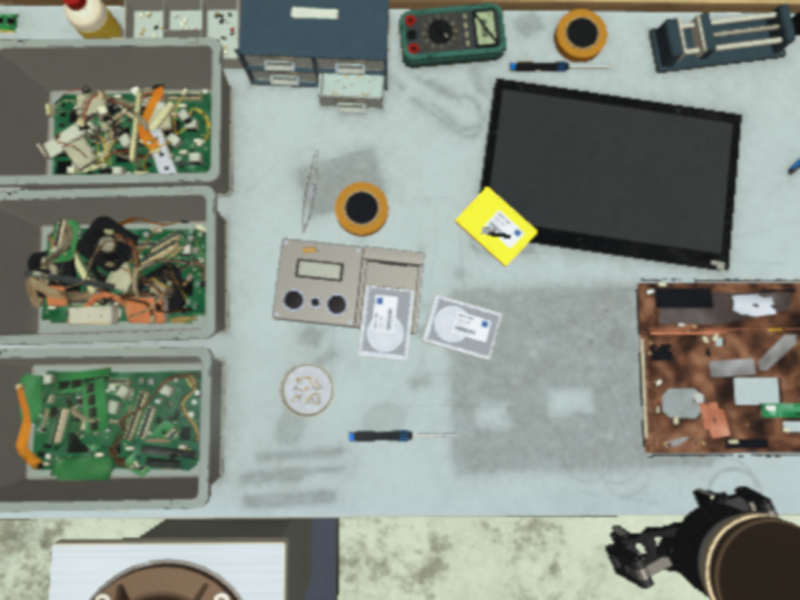

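View pics/scene0.png

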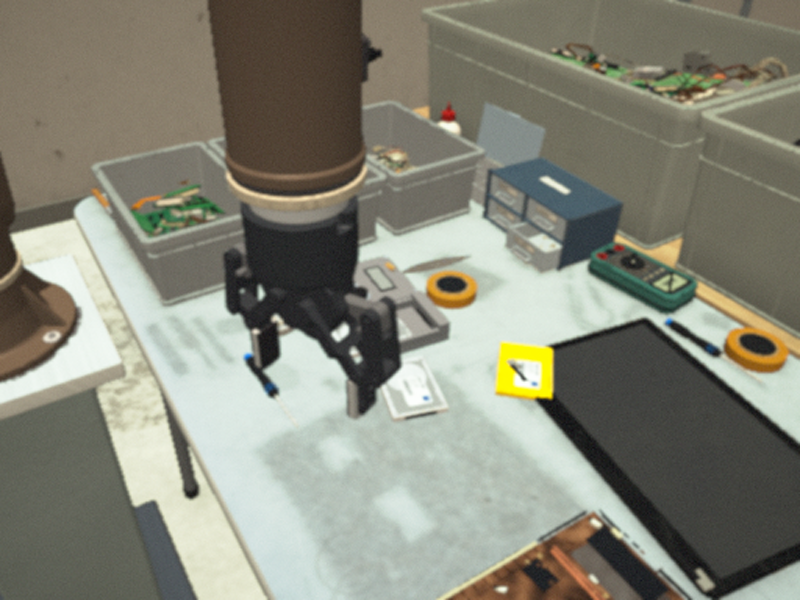

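The top view shows the dock around (350,285), with its keys at (293,299), (315,302) and (337,304). The drive front end sits at about y=357, the driver at y=435, the spare drive at (463,327) and the dish at (306,390). Next I'll enlarge the dock region.

```bash
cat > h.py <<'E'
import numpy as np,cv2
from scipy.spatial.transform import Rotation as R
def ray(cal,uv,z,T=None):
    """pixel -> world point at height z; T=(pos,quat) for wrist"""
    d=np.array([(uv[0]-cal["cx"])/cal["fx"],(uv[1]-cal["cy"])/cal["fy"],1.])
    if T is None:
        Rm=R.from_rotvec(cal["rvec"]).as_matrix(); o=-Rm.T@cal["tvec"]; d=Rm.T@d
    else:
        Rt=R.from_quat(T[1]).as_matrix(); M=cal["mount"]
        o=np.array(T[0])+Rt@M[:3,3]; d=Rt@M[:3,:3]@d
    return o+d*(z-o[2])/d[2]
E
python3 - <<'E'
from h import *
from plant import viewer
c=viewer.get_calibration("top")
for n,p,z in [("kl",(293,299),38),("kr",(337,304),38),("ks",(315,302),35),("drvfrontL",(360,355),23),("drvfrontR",(408,359),23),("spareNear",(425,342),11),("spare",(437,295),11),("dish",(306,390),15),("drvR",(457,435),5),("drvL",(350,436),12),("drvtop",(410,430),12),("cornFR",(416,333),26)]:
    print(n,ray(c,np.array(p)*.64,z).round(1))
im=cv2.imread("top_raw.png")[140:300,160:330]
cv2.imwrite("pics/crop.png",cv2.resize(im,None,fx=3.7,fy=3.7,interpolation=cv2.INTER_CUBIC))
E
```

```text
kl [ 480.2 -169.7   38. ]
kr [ 473.3 -230.4   38. ]
ks [ 476.4 -199.7   35. ]
drvfrontL [ 403.5 -261.9   23. ]
drvfrontR [ 398.  -328.7   23. ]
spareNear [ 422.  -353.2   11. ]
spare [ 489.1 -370.6   11. ]
dish [ 355.2 -186.7   15. ]
drvR [ 292.  -397.8    5. ]
drvL [ 291.8 -248.3   12. ]
drvtop [ 299.8 -331.6   12. ]
cornFR [ 434.  -339.8   26. ]
```

View pics/crop.png

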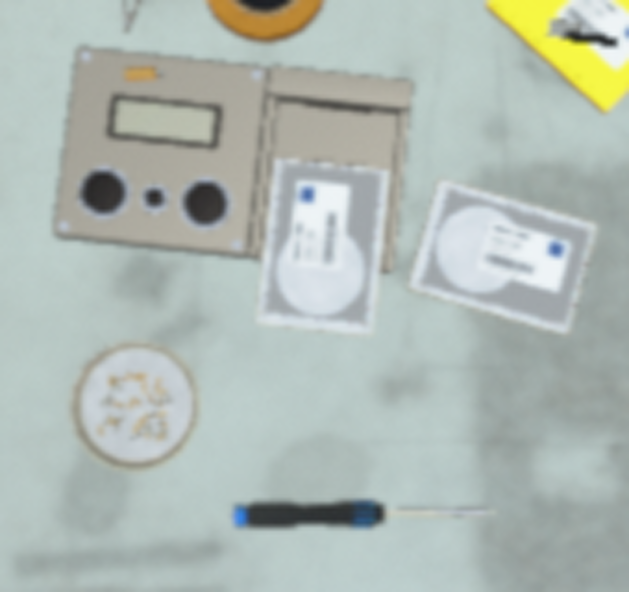

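The crop confirms the layout: the drive protrudes from the bay about 37 mm, and the path in front of it is clear. The dock yaw is about -0.11 rad. Next I'll check the hand API and take a wrist view over the dock.

```bash
python3 - <<'E'
from h import *
from plant import ctrl,hand,viewer
a=-0.11
q=R.from_euler('z',a)*R.from_quat([1,0,0,0])
ctrl.reach([480,-240,200],q.as_quat())
ctrl.wait(0.3)
s=ctrl.state(); np.save("T1.npy",np.r_[s["eef_pos"],s["tool_rot"]])
im=viewer.capture("wrist"); cv2.imwrite("w1.png",im[:,:,::-1]); cv2.imwrite("pics/w1.png",cv2.resize(im[:,:,::-1],(800,600),interpolation=cv2.INTER_CUBIC))
print(s["time"],s["eef_pos"],s["tool_rot"])
try: print(hand.gripper_close(width=46))
except Exception as e: print(type(e),e)
s=ctrl.state();print(s["time"],s["width"])
E
```

```text
1.95 [ 479.8315223  -240.59276121  200.00951999] [ 9.98460106e-01 -5.54744456e-02  2.23980232e-05  4.67872532e-05]
<class 'TypeError'> got an unexpected keyword argument 'width'
2.0 85.43235671857742
```

View pics/w1.png

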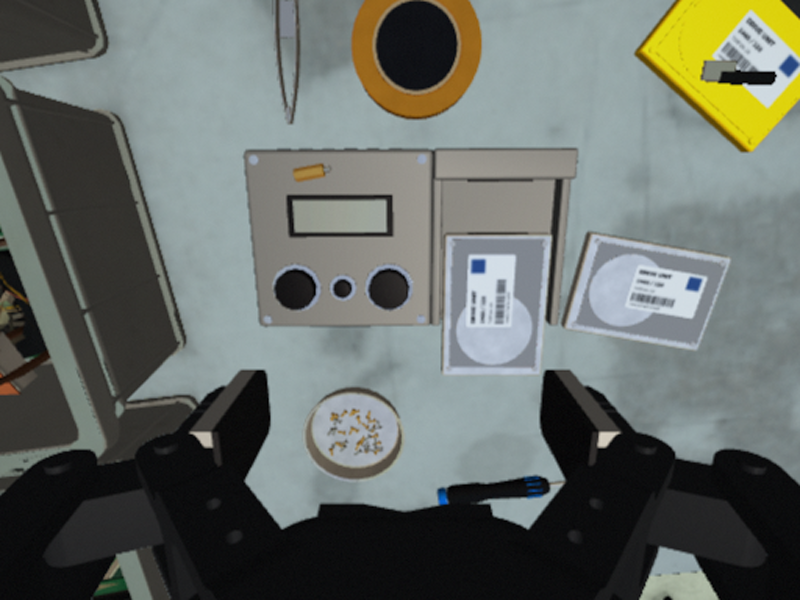

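The wrist view shows the keys at (296,288), (343,288) and (389,288), the drive front corners at (443,373) and (543,374), and the driver at y≈490. I'll compute the dock pose from these. Then I'll close the fingers, touch the table in front of the drive to calibrate the tip height, and push.

```bash
cat >> h.py <<'E'
def dock():
    from plant import viewer
    c=viewer.get_calibration("wrist"); t=np.load("T1.npy"); T=(t[:3],t[3:])
    kl,kr=[ray(c,np.array(p)*.64,38,T) for p in [(296,288),(389,288)]]
    y=(kl-kr)[:2]; a=np.arctan2(-y[0],y[1])
    Rm=np.array([[np.cos(a),-np.sin(a)],[np.sin(a),np.cos(a)]])
    O=(kl+kr)[:2]/2-Rm@[-24,47]
    return O,Rm,a,np.hypot(*y),(c,T)
def W(p): # dock xyz -> world
    O,Rm=dock()[:2]; return [*(O+Rm@p[:2]),p[2]]
def quat(): return (R.from_euler('z',dock()[2])*R.from_quat([1,0,0,0])).as_quat()
E
python3 - <<'E'
from h import *
from plant import ctrl,hand
O,Rm,a,d,(c,T)=dock()
print(O,a,d)
for n,p,z in [("dfl",(443,373),23),("dfr",(543,374),23),("dbl",(446,236),23),("FLcorner",(261,325),28),("BL",(247,151),28),("driver",(490,480),16),("dish",(354,480),0),("FR",(560,325),26)]:
    print(n,(Rm.T@(ray(c,np.array(p)*.64,z,T)[:2]-O)).round(1))
hand.gripper_close(grip_force=20)
s=ctrl.state();print(s["time"],s["width"])
E
```

```text
[ 498.31160307 -250.63179774] -0.11144015846118427 58.84845469509844
dfl [-89.7 -19.4]
dfr [-90.5 -89.8]
dbl [  6.8 -19.1]
FLcorner [-52.3 104. ]
BL [ 59. 103.]
driver [-183.4  -58.5]
dish [-195.7   48.9]
FR [-53.  -97.3]
2.7667 -0.0058570978750102105
```

```bash
python3 - <<'E'
from h import *
from plant import ctrl,hand
q=quat()
def rep(n):
    s=ctrl.state();O,Rm=dock()[:2]
    print(n,round(s["time"],2),(Rm.T@(np.array(s["eef_pos"])[:2]-O)).round(1),np.round(s["eef_pos"],1),np.round(s["ft_force"],1),round(s["width"],1)); return s
p=W([-130,-54,110])
ctrl.reach(p,q); rep("above")
ctrl.servo_line([*p[:2],42],feed=150)
print(ctrl.servo_line([*p[:2],15],feed=25,threshold=4)); z=ctrl.state()["eef_pos"][2]; rep("touch")
np.save("z.npy",z)
ctrl.servo_line([*p[:2],z+12],feed=60)
ctrl.servo_line(W([-103,-54,z+12]),feed=100)
print(ctrl.servo_line(W([-55,-54,z+12]),feed=35,threshold=8)); rep("push")
E
```

```text
above 3.43 [-129.7  -54.2] [ 363.4 -290.1  110.1] [0.7 1.  1. ] 0.1
True
touch 4.74 [-130.  -54.] [ 363.1 -289.9   25.1] [0.  0.3 7.7] 0.6
True
push 6.47 [-68.  -53.9] [ 424.7 -296.6   36.6] [-0.5  0.5  0.1] -0.3
```

```bash
python3 - <<'E'
from h import *
from plant import ctrl,hand,viewer
O,Rm=dock()[:2]
z=ctrl.state()["eef_pos"][2]
print(ctrl.servo_line(W([-58,-54,z]),feed=20,threshold=12))
s=ctrl.state();print(s["time"],Rm.T@(np.array(s["eef_pos"])[:2]-O),s["ft_force"])
ctrl.servo_line(W([-85,-54,z]),feed=100)
ctrl.servo_line(W([-85,-54,110]),feed=200)
hand.gripper_open()
ctrl.reach(W([-24,47,110]),quat())
ctrl.wait(.2)
s=ctrl.state();t=(s["eef_pos"],s["tool_rot"]);np.save("T2.npy",np.r_[t[0],t[1]])
im=viewer.capture("wrist")[:,:,::-1];cv2.imwrite("pics/w2.png",cv2.resize(im,(800,600),interpolation=cv2.INTER_CUBIC))
print(s["time"],s["width"],s["ft_force"])
E
```

```text
True
6.7833 [-67.98201201 -53.62979649] [-0.54136902 -0.53101306  0.5365152 ]
9.1417 85.42287168451907 [-0.24675017 -0.76487512 -0.03291882]
```

View pics/w2.png

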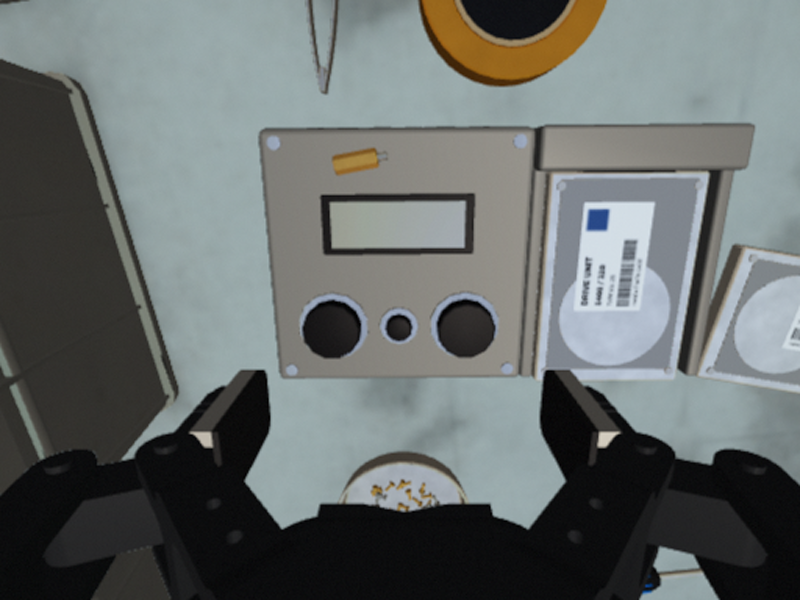

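The drive lies home against the rear wall, square in the bay. The keys are at (332,329), (399,327) and (466,328). The hand only opens or closes fully, so I'll use the forward swing of the pads. If I start closing just above key height, the tips sweep inward and down onto both keys and jam on their stops.

```bash
python3 - <<'E'
from h import *
from plant import ctrl,hand,viewer
c=viewer.get_calibration("wrist");t=np.load("T2.npy");T=(t[:3],t[3:])
kl,ks,kr=[ray(c,np.array(p)*.64,h,T) for p,h in [((332,329),38),((399,327),35),((466,328),38)]]
y=(kl-kr)[:2];a=np.arctan2(-y[0],y[1]);m=(kl+kr)[:2]/2
print(np.hypot(*y),a,m,ks,W([-24,47,0]))
q=(R.from_euler('z',a)*R.from_quat([1,0,0,0])).as_quat()
np.save("press.npy",np.r_[m,q])
def rep(n):
    s=ctrl.state();print(n,round(s["time"],2),np.round(s["eef_pos"],1),np.round(s["ft_force"],1),np.round(s["wrist_torque"],2),round(s["width"],1));return s
ctrl.servo_line([*m,62],feed=150,orientation=q)
print(ctrl.servo_line([*m,51.2],feed=30,threshold=4));rep("low")
hand.gripper_close(grip_force=20); s=rep("closed")
for i in range(5):
    ctrl.wait(.5); rep(i)
E
```

```text
58.99242152956031 -0.10646504127159047 [ 479.76280725 -200.30443465] [ 479.40145097 -200.23479589   35.        ] [np.float64(479.6876349798444), np.float64(-201.25543411654138), 0]
False
low 10.17 [ 479.7 -200.3   51.2] [ 1.5  0.3 -0.7] [ 0.01  0.02 -0.01] 85.7
closed 10.82 [ 482.7 -201.6   55.1] [-6.6  2.  43.6] [ 0.19  1.29 -0.02] 34.9
0 11.32 [ 482.7 -201.6   55.1] [-5.4  1.2 43.4] [ 0.22  1.38 -0.07] 34.9
1 11.82 [ 482.7 -201.6   55.1] [-5.6  0.3 43.5] [ 0.2   1.33 -0.06] 34.5
2 12.32 [ 482.7 -201.6   55.1] [-6.   0.7 43.8] [ 0.23  1.37 -0.04] 35.3
3 12.82 [ 482.7 -201.6   55.1] [-5.5  0.8 43.9] [ 0.24  1.33 -0.01] 34.8
4 13.32 [ 482.7 -201.6   55.1] [-5.8  0.8 44.2] [0.26 1.37 0.03] 34.1
```

Both fingertips jammed on the fully depressed keys: 35 mm open, 44 N total, held for more than 2.5 s with tip height about 32 mm. Now I'll release by opening, back off and check.

```bash
python3 - <<'E'
from h import *
from plant import ctrl,hand,viewer
hand.gripper_open()
p=np.load("press.npy")
ctrl.servo_line([*p[:2],140],feed=150)
ctrl.wait(.3)
im=viewer.capture("wrist")[:,:,::-1];cv2.imwrite("pics/w3.png",cv2.resize(im,(800,600),interpolation=cv2.INTER_CUBIC))
s=ctrl.state();print(s["time"],s["width"],s["ft_force"],s["eef_pos"])
E
```

```text
14.9583 85.523139812476 [-0.40377868  0.45060301 -0.16400868] [ 479.50323217 -200.20207053  139.45689222]
```

View pics/w3.png

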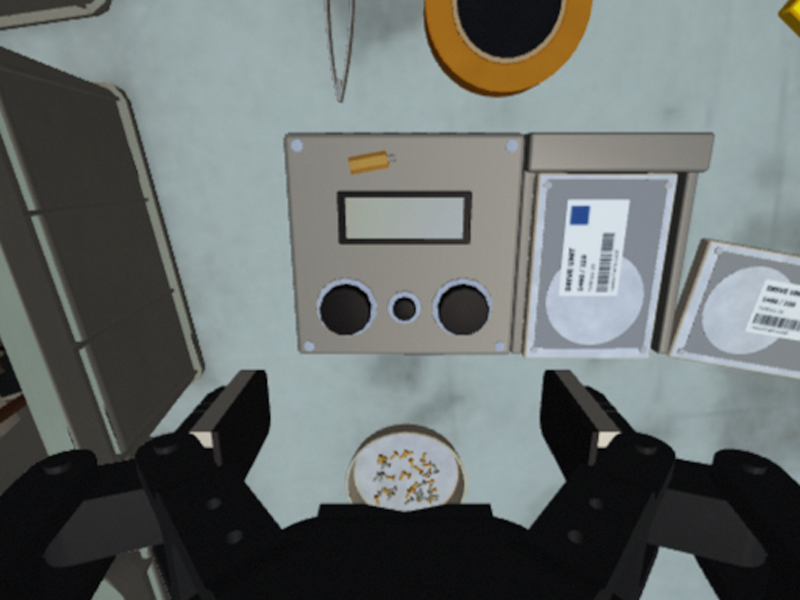

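The view shows the keys up at (346,308), (404,308) and (462,308), the drive still home, and the spacer and dish where they were. I'm handing in.

```bash
python3 -c "
from plant import job_done; print(job_done())"
```

```text
the job is handed in; nothing more can be done
None
```

I pushed the drive home, held both large keys down together for at least 2.5 s and let them come back up, and handed the job in at about 15 s on the robot clock; the hand-in returned no verdict.

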